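# Count a pair of footpegs into the parts tray

## Robot

A 6-joint arm with a two-finger parallel gripper is mounted at the origin on the work surface. World frame = base frame: x ahead of the robot, y to its left, z up, the work surface at z = 0. Lengths are in m, angles in rad, forces in N, time in s.
With the tool pointing down it reaches from about 0.15 to 0.775 m from the base axis. Payload 6.1 kg.
Tool frame: the origin (TCP) lies at the very end of the fingers, on their centre line; the grasp point (between the pads) lies 19 mm behind it; z points along the fingers, y is the direction in which the jaws open and shut (so a half turn about z gives the same grasp; the last joint's range is limited). The gripper opens to 85 mm and grips with 20 to 120 N. Pads are 22 mm wide; open, the fingers measure 114 mm over their backs; the gripper's body (76 mm by 85 mm) begins 54 mm behind the grasp point. The pads swing forward as they close: fully open they stand 13 mm farther back than shut.
Start: joints at [1.243, 0.126, -0.04, 1.405, 0, 1.571], TCP at [0.169, 0.497, 0.231] pointing down, gripper open.
Joint ranges: [-2.72, 2.72], [-0.95, 1.95], [-1.27, 1.35], [-1.78, 2.02], [-1.46, 1.47], [-3.14, 3.14]. Speed limits (rad/s): [2.39, 2.39, 3.01, 3.14, 3.14, 3.14].

## Interface

Orientations are given as a rotation vector (axis times angle).
In Python, from bench import r gives the robot as it stands.
- The arm moves only by the tool arm_command, never from a script. Its argument "targets" is a list of rows, each an object with "dp": the shift along the tool's x, y, z in mm, a list of three; "roll": the turn about the tool's z in rad; "jaw": the finger opening in mm, from 0 to 85.4. A call has 1 to 10 rows; each row is the pose to reach, as a shift and turn from the pose measured when the call began, along the tool's axes at that moment; what a row does not reach only later rows make up. A row lasts 1/8 s, in which the tool goes at most 62.5 mm and 10.7 degrees, less where a joint would pass 70% of its speed; a pose out of reach is approached as far as the arm can. A call with a gripper value outside its range is refused whole. The fingers move at their own pace and stop on an object; the grip force is fixed at half the most. Time passes only in rows, so rows that repeat a pose let the fingers close. It gives the time, the measured TCP pose, the force and the opening at its end, in the units of the state.
- r.get_state(): the state, without advancing time (a new reading comes with each control period).
- r.camera(name): name is "scene" or "top"; returns the picture (420x560x3 uint8, red, green, blue); there is no depth.
- r.get_calibration(name): a dict with "fx", "fy", "cx", "cy" (pixels), "pose" (4x4, takes a point from camera to world coordinates). Camera axes: x right, y up, looking along -z (the intrinsics and any distortion apply to the point x, -y, -z); pixel columns grow to the right and rows downward; lengths in m; the calibration is good to about 2 mm. A picture is of the moment at which its call begins. get_calibration takes no time and is no camera call.
- r.job_done(): hands the job in, once; it reports no verdict.
Trained networks look in the newest picture that a camera, given by its name, has taken for a name from the list of things; names that differ only in an ending like _2 or _b are one class to them, and where a whole thing is asked for, a point or a joint stands for the part that bears it (a point fixed in the world has none). Each returns a list of dicts, best first, with "p" (0 to 1); they miss things now and then, are a little off and sometimes report something else, mostly with a low value. They report only what shows in the picture. A call takes as long as a camera call. They do not tell look-alikes from the thing itself.
- r.recognise(camera, query): "box" ([centre column, centre row, width, height] in pixels, round what is visible of it).
The state is a dict: "clock": time; "joint_pos": joint angles; "joint_vel": joint speeds; "effort": joint torques, N m; "ee_pos": TCP position; "orientation": TCP orientation; "ft_force": force on the tool from outside, world axes, zero at the start; "wrist_torque": the same for the moment, N m; "width": finger opening in m.
Only numpy, scipy, OpenCV 4.12 (cv2) and the standard library are available. Lean on these libraries where they do the work, as an engineer would, in place of code of your own. Each camera call takes 0.05 s, during which the arm holds its last target.

## Task

First set the one long footpeg, which does not belong to the pair, down in the grey bin. Then sweep the two short footpegs along the deck of the aluminium tray into its open trough, without lifting them off the deck, and after that gently swing the white lid down until the trough is fully shut. Leave the other things on the table where they are.

Things in the scene. Friction and masses are not known exactly. Their poses are not given: they have to be found in the camera images.
- tray: Fixed aluminium counting tray, 310 mm along own x, 290 mm along own y; origin: centre of underside. y = -145 to +35 mm: flat deck, top 60 mm up, with 10 mm high, 5 mm thick fences at its two x ends only. y = +35 to +140 mm: open trough, 300 mm long, floor 5 mm up, walls 60 mm up, outer wall 5 mm. Trough always on the robot's left (+y); place varies by cm, yaw by 0.3 rad.
- trough_floor (a point): Centre of the trough's inner floor, 5 mm above the table. Both short pegs fit easily below the lid when each lies on the floor; one that lands leaning on the other can hold the lid ajar.
- deck_center (a point): Centre of the deck's top surface, 60 mm above the table; axes as the tray.
- lid (a joint): Hinge of the white lid over the trough, rad: 0 = shut flat, 1.57 = upright, 2.0 = fully open, leaning outwards. Starts open, 1.65 to 1.95. Stiff: the lid stays where it is left and needs 1 to 2 N at its free edge to move. It can be pushed over from its outer side.
- lid_hinge (a point): Middle of the lid's hinge line, 61 mm above the table at the tray's own y = +142.5 mm, on the lid's inner (under) face; the hinge runs along the tray's x. The lid is a plain plate, 310 mm along the hinge, 108 mm from hinge to free edge, 5 mm thick.
- lid_edge (a point): Middle of the lid's free edge, on its outer (upper when shut) face.
- long_peg_center (a point): Centre (half-way up) of the long footpeg, loose, lying on the deck: black ribbed rubber bar with a steel tongue at one end, 120 mm long overall along its own x, 30 mm wide (y), 22 mm high (z). Rubber from x = -60 to +46 mm, tongue (16 mm wide, 14 mm high) from there to +60 mm. About 0.22 kg.
- long_peg: The same long footpeg, origin at the centre of its underside.
- short_peg_1_center (a point): Centre (half-way up) of one of two alike short footpegs on the deck: as the long one but 80 mm long overall (x), 30 mm wide, 22 mm high; rubber from x = -40 to +26 mm, tongue to +40 mm. About 0.16 kg. The three pegs lie roughly along the tray's x, two side by side nearer the trough, one behind; which is where varies.
- short_peg_1: The same short footpeg, origin at the centre of its underside.
- short_peg_2_center (a point): Centre (half-way up) of the other short footpeg, same shape as the first.
- short_peg_2: The same short footpeg, origin at the centre of its underside.
- bin: Fixed open grey bin to the robot's right, 200 mm along its own x, 150 mm along its own y, origin at the centre of its underside. Inside about 190 x 140 mm at the floor, floor 5 mm up, side walls 60 mm, far wall 70 mm; the near wall (-x) leans outwards.
- bin_floor (a point): Centre of the bin's inner floor, 5 mm above the table.
- wrench: Bystander: steel combination wrench, 180 mm, lying left of the tray, near the pedal. Origin under its middle.
- pedal: Bystander: aluminium brake pedal, 190 mm, lying left of the tray.
- bulb_case: Bystander: glass bulb in a clear case, 60 x 60 x 85 mm, standing beyond the bin, right of the tray.
- jar: Bystander: jar with steel cap, 68 mm across, 85 mm high, standing close to the right of the bin.
- spray_can: Bystander: spray can, 60 mm across, 180 mm high, at the far left.
- socket: Bystander: steel spark-plug socket, 32 mm across, 65 mm high, standing between the tray's far right part and the bulb case. Origin at the centre of its underside.
There are look-alikes about, which are no part of the job. What is shaped like the short_peg_2 but red is not meant.

How it is judged:
By the outcome, as a careful person would: the job done as asked, in the order asked, and still so for the second after the job is handed in, with the robot touching nothing.
It also fails if it takes over 72 s, if anything falls off the work surface, if the arm or the gripper's body presses on something with over 40 N, if the wrist force passes 120 N, or if a joint passes its speed limit or range.

## Working session

There is one attempt and no reset: what is moved stays moved. The work goes in short steps, Python scripts to look and compute and a tool call to move; the robot and the scene stay as the last step left them, time stands still between calls to the robot, and variables do not carry over. Pictures are saved under pics/ and viewed, and the job is handed in when it is done.

Besides the shell and the picture viewer there is one more tool, called after "Emit:" by a JSON object that holds its "method" and its "body". arm_command: Moves the arm, as the interface text tells. Its arguments: {"type":"object","properties":{"targets":{"type":"array","items":{"type":"object","properties":{"dp":{"type":"array","items":{"type":"number"}},"roll":{"type":"number"},"jaw":{"type":"number"}}}}},"required":["targets"]}

```bash
ls; mkdir -p pics; python3 - <<'E'
from bench import r
import cv2,numpy as np
print(r.get_state())
for n in("scene","top"):
    im=r.camera(n); cv2.imwrite(f"pics/{n}0.png",im[:,:,::-1])
    c=r.get_calibration(n); print(n,{k:(np.round(v,4).tolist() if k=='pose' else v) for k,v in c.items()})
for n in("scene","top"):
  for q in("long_peg","short_peg_1","tray","bin","lid"):
    print(n,q,[(round(d['p'],2),np.round(d['box']).tolist()) for d in r.recognise(n,q)])
print(r.get_state()['clock'])
E
```

```text
pics
{'clock': 0.0, 'joint_pos': array([ 1.24299436e+00,  1.26384432e-01, -4.06067900e-02,  1.40541024e+00,
        2.45626871e-05,  1.57082029e+00]), 'joint_vel': array([ 0.00085164,  0.00014455,  0.00198326,  0.00233618, -0.00165715,
       -0.00047506]), 'effort': array([-9.31632968e-06, -4.35919189e+01,  3.52921629e+01,  1.73983374e-02,
        3.65315714e-05,  1.00934957e-05]), 'ee_pos': array([0.16889103, 0.49665745, 0.23052671]), 'orientation': array([-5.12598145e-01, -3.09920050e+00,  2.48103456e-03]), 'ft_force': array([-0.1199983 ,  0.42733047,  0.42727808]), 'wrist_torque': array([-0.04547289,  0.05267036, -0.02031881]), 'width': 0.08563446569238689}
scene {'fx': 452.41715958629175, 'fy': 452.41715958629175, 'cx': 277.84571784469097, 'cy': 206.02586983775308, 'pose': [[-0.3436, -0.5584, 0.7551, 1.4674], [0.939, -0.1921, 0.2853, 0.3012], [-0.0142, 0.807, 0.5903, 0.7867], [0.0, 0.0, 0.0, 1.0]]}
top {'fx': 486.1036539466085, 'fy': 486.1036539466085, 'cx': 280.47532425818525, 'cy': 211.48977516916665, 'pose': [[-0.0127, 0.9797, -0.1999, 0.3019], [-0.9999, -0.0122, 0.0037, -0.0
[... 289 characters left out ...]
0.91, [298.0, 215.0, 135.0, 120.0])]
scene bin [(0.73, [211.0, 183.0, 70.0, 63.0]), (0.69, [143.0, 184.0, 26.0, 37.0]), (0.35, [293.0, 198.0, 9.0, 21.0]), (0.22, [357.0, 208.0, 11.0, 101.0])]
scene lid [(0.89, [354.0, 208.0, 16.0, 103.0])]
top long_peg [(0.91, [292.0, 186.0, 15.0, 44.0])]
top short_peg_1 [(0.72, [271.0, 230.0, 20.0, 30.0]), (0.72, [160.0, 153.0, 28.0, 14.0]), (0.65, [161.0, 203.0, 26.0, 17.0]), (0.59, [251.0, 179.0, 12.0, 33.0])]
top tray [(0.85, [252.0, 210.0, 153.0, 149.0]), (0.33, [98.0, 168.0, 48.0, 41.0])]
top bin [(0.66, [376.0, 258.0, 76.0, 99.0])]
top lid [(0.84, [195.0, 216.0, 41.0, 126.0]), (0.43, [113.0, 243.0, 24.0, 73.0]), (0.22, [374.0, 258.0, 75.0, 97.0])]
0.6
```

```bash
python3 - <<'E'
import cv2
a=cv2.imread("pics/top0.png"); cv2.imwrite("pics/top0z.png",cv2.resize(a[100:320,140:440],None,fx=2.66,fy=2.66,interpolation=cv2.INTER_CUBIC))
a=cv2.imread("pics/scene0.png"); cv2.imwrite("pics/scene0z.png",cv2.resize(a[120:320,150:416],None,fx=3,fy=3,interpolation=cv2.INTER_CUBIC))
E
```

```text
(no output)
```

View pics/top0.png

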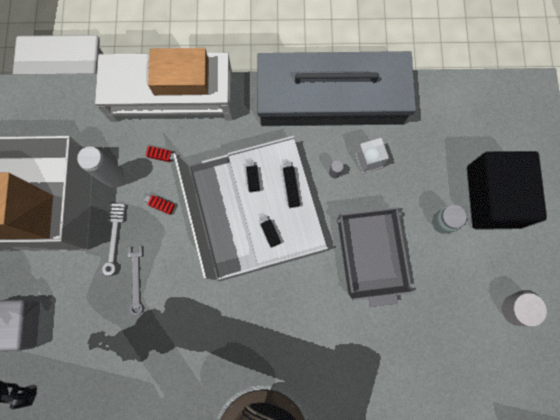

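View pics/top0z.png

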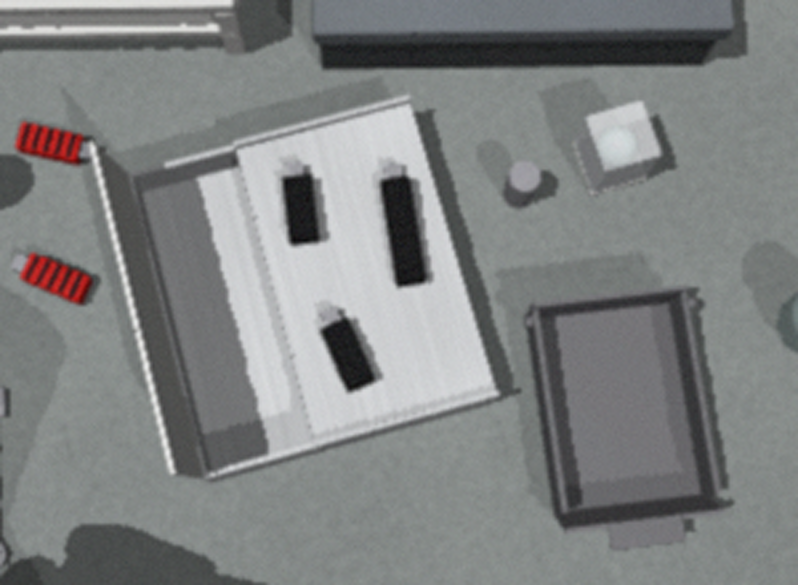

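View pics/scene0z.png

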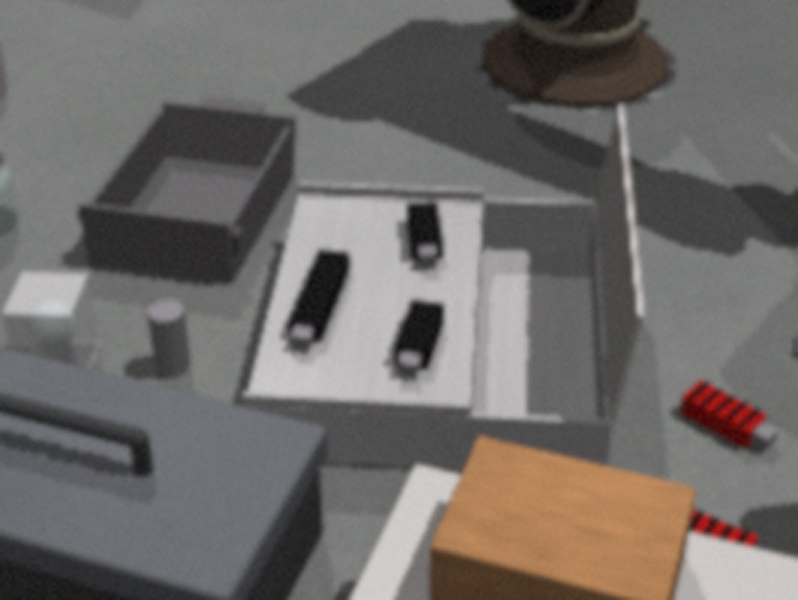

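```bash
cat > h.py <<'E'
from bench import r
import numpy as np, cv2
from scipy.spatial.transform import Rotation as R
from scipy.optimize import least_squares
def w(cam,uv,z):
    c=r.get_calibration(cam);P=np.array(c['pose']);u,v=uv
    d=P[:3,:3]@np.array([(u-c['cx'])/c['fx'],-(v-c['cy'])/c['fy'],-1]);o=P[:3,3]
    return o+d*(z-o[2])/d[2]
def px(cam,p):
    c=r.get_calibration(cam);P=np.array(c['pose']);q=P[:3,:3].T@(np.array(p)-P[:3,3])
    return np.array([c['cx']+c['fx']*q[0]/-q[2],c['cy']+c['fy']*q[1]/q[2]])
def rot(a): return np.array([[np.cos(a),-np.sin(a)],[np.sin(a),np.cos(a)]])
def tw(T,p): # tray-> world
    return np.r_[T[:2]+rot(T[2])@np.array(p[:2]),p[2]]
def blobs(cam,im,roi,zs=0.078,thr=45,amin=80):
    x0,y0,x1,y1=roi;g=im.max(2)
    m=np.zeros(g.shape,np.uint8);m[y0:y1,x0:x1]=(g[y0:y1,x0:x1]<thr)*255
    n,l,s,c=cv2.connectedComponentsWithStats(m)
    out=[]
    for i in range(1,n):
        if s[i,4]<amin: continue
        ys,xs=np.nonzero(l==i)
        p=np.array([w(cam,(a,b),zs)[:2] for a,b in zip(xs,ys)])
        rc=cv2.minAreaRect((p*1000).astype(np.float32))
        mu=p.mean(0);e,V=np.linalg.eigh(np.cov((p-mu).T));a=V[:,1]
        out.append((np.round(mu,4),round(float(np.arctan2(a[1],a[0])),3),np.round(rc[1],1),s[i].tolist()))
    return out
E
python3 - <<'E'
from h import *
im=cv2.imread("pics/top0.png")
Z=lambda a,b:(140+(a+.5)/2.66-.5,100+(b+.5)/2.66-.5)
obs=[((.155,-.145,.07),Z(410,97)),((-.155,-.145,.07),Z(500,397)),((.155,.035,.06),Z(238,147)),((-.155,.035,.06),Z(310,437)),((-.155,.14,.06),Z(208,478))]
f=lambda T:np.concatenate([px("top",tw(T,p))-np.array(o) for p,o in obs])
s=least_squares(f,[.5,0,.2]);T=s.x;print(T,np.round(s.fun.reshape(-1,2),1))
for p,o in obs: print(p,w("top",o,p[2]).round(4))
for b in blobs("top",im,(225,130,325,270)): print(b, (rot(-T[2])@(b[0]-T[:2])).round(4))
# bin
for a,b in [(530,310),(690,295),(725,505),(565,525)]: print('bin rim',w("top",Z(a,b),.06).round(3))
for a,b in [(556,330),(672,306),(708,492),(582,508)]: print('bin floor?',w("top",Z(a,b),.005).round(3))
# lid free edge
for a,b in [(95,145),(172,473)]:print('lidedge',[ (z,w("top",Z(a,b),z).round(3), (rot(-T[2])@(w("top",Z(a,b),z)[:2]-T[:2])).round(3)) for z in(.155,.165)])
for a,b in [(622,107),(642,312)]:
  q=(150+a/3,120+b/3);print('lid scene',[ (z,w("scene",q,z).round(3), (rot(-T[2])@(w("scene",q,z)[:2]-T[:2])).round(3)) for z in(.155,.165)])
print('socket top',w("top",Z(525,175),.065)); print('bulb',w("top",Z(630,130),.085))
print(R.from_rotvec(r.get_state()['orientation']).as_matrix().round(3))
E
```

```text
[0.56738442 0.01016113 0.24966471] [[ 0.6 -0.9]
 [-0.5 -0.4]
 [-0.9 -1.6]
 [ 1.6  3.6]
 [-0.8 -0.9]]
(0.155, -0.145, 0.07) [ 0.7508 -0.0905  0.07  ]
(-0.155, -0.145, 0.07) [ 0.452  -0.1698  0.07  ]
(0.155, 0.035, 0.06) [0.7045 0.0801 0.06  ]
(-0.155, 0.035, 0.06) [0.4175 0.0097 0.06  ]
(-0.155, 0.14, 0.06) [0.3803 0.1054 0.06  ]
(array([0.6354, 0.0174]), -3.02, array([63.9, 25. ]), [247, 166, 13, 25, 236]) [ 0.0677 -0.0098]
(array([ 0.6125, -0.081 ]), -3.002, array([103.1,  25.5]), [284, 167, 16, 40, 393]) [ 0.0212 -0.0995]
(array([ 0.4929, -0.0271]), -2.741, array([63.1, 25.7]), [262, 220, 18, 26, 253]) [-0.0814 -0.0177]
bin rim [ 0.537 -0.202  0.06 ]
bin rim [ 0.55  -0.357  0.06 ]
bin rim [ 0.349 -0.378  0.06 ]
bin rim [ 0.333 -0.228  0.06 ]
bin floor? [ 0.527 -0.235  0.005]
bin floor? [ 0.55  -0.353  0.005]
bin floor? [ 0.364 -0.377  0.005]
bin floor? [ 0.35  -0.253  0.005]
lidedge [(0.155, array([0.677, 0.2  , 0.155]), array([0.153, 0.157])), (0.165, array([0.673, 0.198, 0.165]), array([0.149, 0.156]))]
lidedge [(0.155, array([0.379, 0.125, 0.155]), array([-0.154,  0.158])), (0.165, array([0.378, 0.123, 0.165]), array([-0.155,  0.156]))]
lid scene [(0.155, array([0.365, 0.123, 0.155]), array([-0.168,  0.16 ])), (0.165, array([0.383, 0.126, 0.165]), array([-0.15 ,  0.158]))]
lid scene [(0.155, array([0.661, 0.201, 0.155]), array([0.138, 0.162])), (0.165, array([0.673, 0.203, 0.165]), array([0.15 , 0.161]))]
socket top [ 0.67077162 -0.20183184  0.065     ]
bulb [ 0.70890355 -0.30287931  0.085     ]
[[-0.947  0.322 -0.   ]
 [ 0.322  0.947  0.   ]
 [ 0.    -0.    -1.   ]]
```

```bash
cat >> h.py <<'E'
T0=np.array([.567,.0105,.252])
def go(p,yaw):
    "yaw = world angle of tool y; prints dp mm, roll"
    s=r.get_state();M=R.from_rotvec(s['orientation']).as_matrix()
    d=M.T@(np.array(p)-s['ee_pos'])*1000
    y=np.arctan2(M[1,1],M[0,1]);a=-(yaw-y);a=(a+np.pi/2)%np.pi-np.pi/2
    print('dp',d.round(0),'roll',round(a,3),'rows',np.linalg.norm(d)/62.5,abs(a)/.187)
E
python3 - <<'E'
from h import *
go((.62,-.080,.19),1.571+.14)
go((.62,-.080,.065),1.571+.14)
print([w("top",c,.18).round(3) for c in [(90,160)]])
E
```

```text
dp [-613. -401.   41.] roll -0.468 rows 11.736175498046991 2.5026223763523046
dp [-613. -401.  166.] roll -0.468 rows 12.015846771674026 2.5026223763523046
[array([0.657, 0.396, 0.18 ])]
```

Emit:
{"method": "arm_command", "body": {"targets": [{"dp": [-613, -401, 0], "roll": -0.468, "jaw": 65}, {"dp": [-613, -401, 0], "roll": -0.468, "jaw": 65}, {"dp": [-613, -401, 0], "roll": -0.468, "jaw": 65}, {"dp": [-613, -401, 0], "roll": -0.468, "jaw": 65}, {"dp": [-613, -401, 0], "roll": -0.468, "jaw": 65}, {"dp": [-613, -401, 0], "roll": -0.468, "jaw": 65}, {"dp": [-613, -401, 0], "roll": -0.468, "jaw": 65}, {"dp": [-613, -401, 20], "roll": -0.468, "jaw": 65}, {"dp": [-613, -401, 40], "roll": -0.468, "jaw": 65}, {"dp": [-613, -401, 60], "roll": -0.468, "jaw": 65}]}}

```text
clock: 1.85
ee_pos: [0.5477, 0.013, 0.2028]
orientation: [-0.219, 3.132, 0.0]
ft_force: [0.6, 2.1, -0.4]
width: 0.0653
```

```bash
python3 - <<'E'
from h import *
s=r.get_state();print(s['clock'],s['ee_pos'],s['joint_pos'].round(2),s['width'])
go((.62,-.080,.065),1.571+.14)
E
```

```text
1.85 [0.54768025 0.01300036 0.2028305 ] [ 0.02  0.17 -0.05  1.35  0.   -0.12] 0.06529043403647396
dp [ -58. -102.  138.] roll -0.0 rows 2.9010987175580696 0.0024365840454901207
```

Move over it and stop 40 mm above to check with a picture.

Emit:
{"method": "arm_command", "body": {"targets": [{"dp": [-58, -102, 40], "roll": 0, "jaw": 65}, {"dp": [-58, -102, 70], "roll": 0, "jaw": 65}, {"dp": [-58, -102, 85], "roll": 0, "jaw": 65}, {"dp": [-58, -102, 95], "roll": 0, "jaw": 65}, {"dp": [-58, -102, 95], "roll": 0, "jaw": 65}]}}

```text
clock: 2.48
ee_pos: [0.6189, -0.0793, 0.1078]
orientation: [-0.22, 3.133, 0.001]
ft_force: [0.2, 0.3, 0.2]
width: 0.0649
```

```bash
python3 - <<'E'
from h import *
for n,(x0,y0,x1,y1) in {"top":(215,120,335,280),"scene":(220,160,340,270)}.items():
    im=r.camera(n)[:,:,::-1]; cv2.imwrite(f"pics/{n}1.png",cv2.resize(im[y0:y1,x0:x1],None,fx=3.6,fy=3.6,interpolation=cv2.INTER_CUBIC))
go((.62,-.080,.065),1.571+.14)
E
```

```text
dp [ 0. -1. 44.] roll 0.001 rows 0.7121074468148015 0.003018388361706932
```

View pics/top1.png

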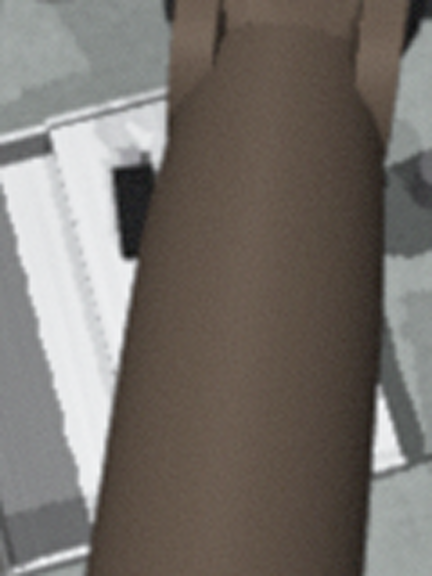

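View pics/scene1.png

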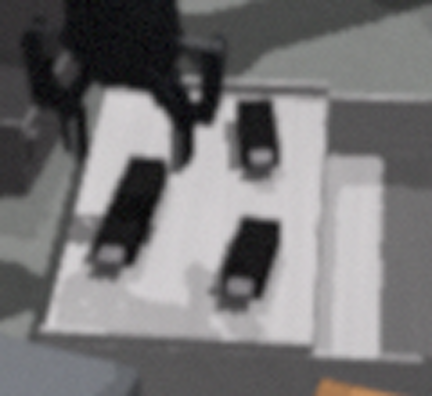

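Emit:
{"method": "arm_command", "body": {"targets": [{"dp": [0, -1, 20], "roll": 0, "jaw": 60}, {"dp": [0, -1, 38], "roll": 0, "jaw": 60}, {"dp": [0, -1, 45], "roll": 0, "jaw": 60}, {"dp": [0, -1, 45], "roll": 0, "jaw": 45}, {"dp": [0, -1, 45], "roll": 0, "jaw": 15}, {"dp": [0, -1, 45], "roll": 0, "jaw": 15}, {"dp": [0, -1, 45], "roll": 0, "jaw": 15}, {"dp": [0, -1, 45], "roll": 0, "jaw": 15}]}}

```text
clock: 3.58
ee_pos: [0.6206, -0.0802, 0.0654]
orientation: [-0.22, 3.129, -0.001]
ft_force: [-0.7, 0.2, 5.3]
width: 0.0283
```

Emit:
{"method": "arm_command", "body": {"targets": [{"dp": [0, 0, -10], "roll": 0, "jaw": 15}, {"dp": [0, 0, -30], "roll": 0, "jaw": 15}, {"dp": [0, 0, -60], "roll": 0, "jaw": 15}, {"dp": [0, 0, -80], "roll": 0, "jaw": 15}, {"dp": [0, 0, -80], "roll": 0, "jaw": 15}]}}

```text
clock: 4.2
ee_pos: [0.621, -0.0803, 0.147]
orientation: [-0.22, 3.126, -0.001]
ft_force: [0.6, -0.3, -3.5]
width: 0.0286
```

```bash
python3 - <<'E'
from h import *
im=r.camera("scene")[:,:,::-1]; cv2.imwrite("pics/scene2.png",cv2.resize(im[110:290,120:380],None,fx=3,fy=3,interpolation=cv2.INTER_CUBIC))
print(r.get_state()['clock'])
yaw=1.571+.11
go((.444,-.29,.16),yaw); go((.444,-.29,.012),yaw)
E
```

```text
4.25
dp [ 204. -183.  -16.] roll 0.031 rows 4.390473098272823 0.1632733250154691
dp [ 205. -183.  132.] roll 0.031 rows 4.876726899662049 0.1632733250154691
```

View pics/scene2.png

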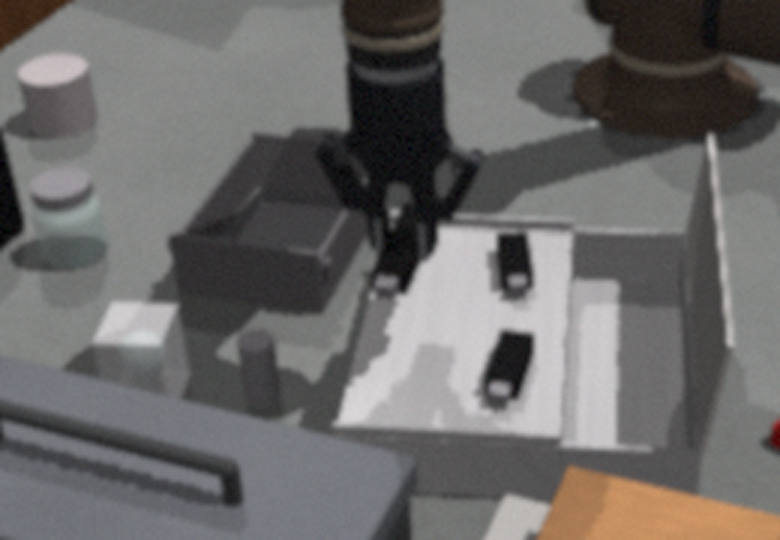

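Emit:
{"method": "arm_command", "body": {"targets": [{"dp": [204, -183, -10], "roll": 0.03, "jaw": 15}, {"dp": [204, -183, -10], "roll": 0.03, "jaw": 15}, {"dp": [204, -183, -10], "roll": 0.03, "jaw": 15}, {"dp": [204, -183, 0], "roll": 0.03, "jaw": 15}, {"dp": [204, -183, 0], "roll": 0.03, "jaw": 15}, {"dp": [204, -183, 40], "roll": 0.03, "jaw": 15}, {"dp": [204, -183, 75], "roll": 0.03, "jaw": 15}, {"dp": [204, -183, 105], "roll": 0.03, "jaw": 15}, {"dp": [204, -183, 122], "roll": 0.03, "jaw": 15}, {"dp": [204, -183, 128], "roll": 0.03, "jaw": 15}]}}

```text
clock: 5.5
ee_pos: [0.4439, -0.2895, 0.015]
orientation: [-0.174, 3.133, 0.002]
ft_force: [-1.1, 0.2, -2.1]
width: 0.0286
```

```bash
python3 - <<'E'
from h import *
im=r.camera("scene")[:,:,::-1]; cv2.imwrite("pics/scene3.png",cv2.resize(im[110:290,120:380],None,fx=3,fy=3,interpolation=cv2.INTER_CUBIC))
go((.444,-.29,.012),1.681)
E
```

```text
dp [ 0. -0.  3.] roll 0.001 rows 0.051931262801974326 0.0031545677800334897
```

View pics/scene3.png

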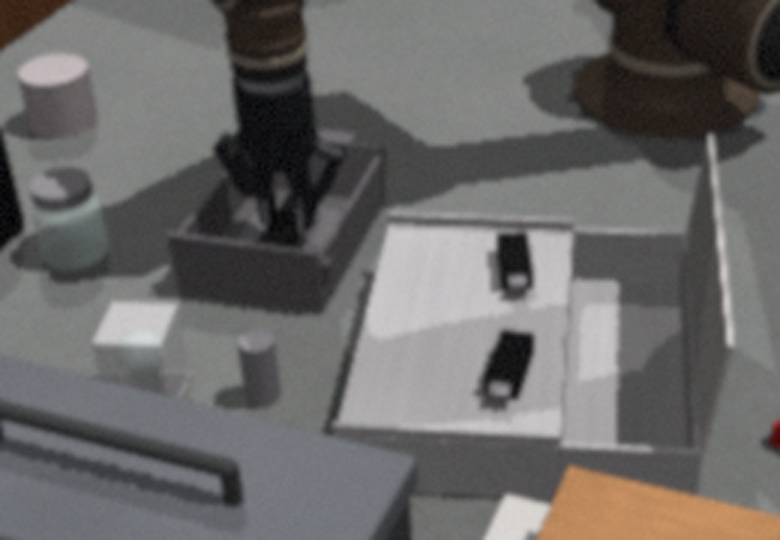

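Emit:
{"method": "arm_command", "body": {"targets": [{"dp": [0, 0, 3], "roll": 0, "jaw": 15}, {"dp": [0, 0, 4], "roll": 0, "jaw": 15}, {"dp": [0, 0, 4], "roll": 0, "jaw": 45}, {"dp": [0, 0, 4], "roll": 0, "jaw": 50}, {"dp": [0, 0, 0], "roll": 0, "jaw": 50}, {"dp": [0, 0, -40], "roll": 0, "jaw": 50}, {"dp": [0, 0, -100], "roll": 0, "jaw": 50}, {"dp": [0, 0, -150], "roll": 0, "jaw": 50}, {"dp": [0, 0, -150], "roll": 0, "jaw": 50}]}}

```text
clock: 6.68
ee_pos: [0.4457, -0.2912, 0.1704]
orientation: [-0.173, 3.125, -0.007]
ft_force: [0.5, -0.7, -0.9]
width: 0.0502
```

```bash
python3 - <<'E'
from h import *
im=r.camera("scene")[:,:,::-1]; cv2.imwrite("pics/scene4.png",cv2.resize(im[110:290,120:380],None,fx=3,fy=3,interpolation=cv2.INTER_CUBIC))
im=r.camera("top")[:,:,::-1]; cv2.imwrite("pics/top4.png",im)
cv2.imwrite("pics/top4z.png",cv2.resize(im[100:320,140:440],None,fx=2.66,fy=2.66,interpolation=cv2.INTER_CUBIC))
for b in blobs("top",im,(225,130,315,260)): print(b, (rot(-T0[2])@(b[0]-T0[:2])).round(4))
E
```

```text
(array([0.636 , 0.0172]), -3.032, array([64.2, 25.2]), [247, 166, 12, 25, 238]) [ 0.0685 -0.0107]
(array([ 0.4928, -0.027 ]), -2.74, array([63.1, 25.1]), [262, 220, 18, 26, 248]) [-0.0812 -0.0178]
```

View pics/scene4.png

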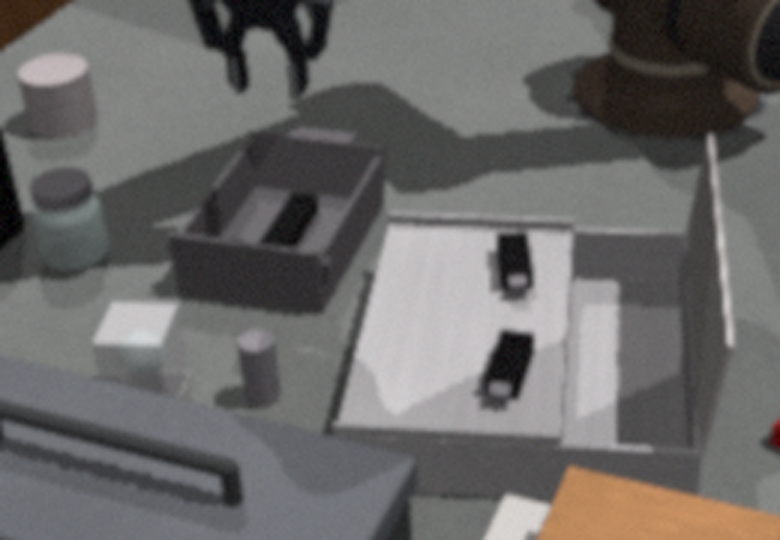

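View pics/top4z.png

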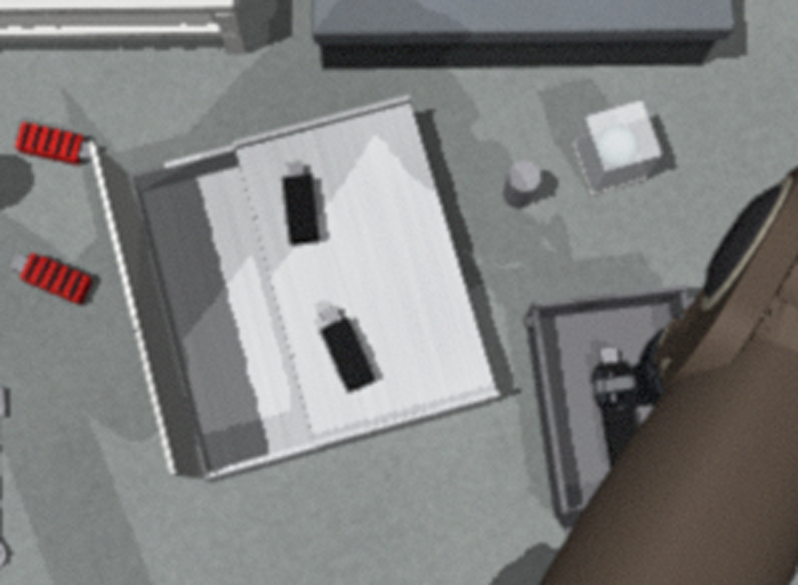

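```bash
python3 - <<'E'
from h import *
go(tw(T0,(.070,-.080,.13)),T0[2]); go(tw(T0,(.070,-.080,.064)),T0[2])
E
```

```text
dp [-236.  216.   37.] roll 1.43 rows 5.148811865385666 7.645300248951315
dp [-236.  216.  103.] roll 1.43 rows 5.369924200093194 7.645300248951315
```

Emit:
{"method": "arm_command", "body": {"targets": [{"dp": [-236, 216, 10], "roll": 1.43, "jaw": 50}, {"dp": [-236, 216, 10], "roll": 1.43, "jaw": 50}, {"dp": [-236, 216, 10], "roll": 1.43, "jaw": 50}, {"dp": [-236, 216, 10], "roll": 1.43, "jaw": 50}, {"dp": [-236, 216, 37], "roll": 1.43, "jaw": 50}, {"dp": [-236, 216, 37], "roll": 1.43, "jaw": 50}, {"dp": [-236, 216, 37], "roll": 1.43, "jaw": 50}, {"dp": [-236, 216, 37], "roll": 1.43, "jaw": 50}, {"dp": [-236, 216, 37], "roll": 1.43, "jaw": 50}]}}

```text
clock: 7.9
ee_pos: [0.6538, -0.049, 0.1279]
orientation: [1.922, 2.483, 0.002]
ft_force: [0.7, 0.4, -0.9]
width: 0.0502
```

```bash
python3 - <<'E'
from h import *
s=r.get_state();print(s['clock'],s['ee_pos'],s['joint_pos'].round(2),s['width'])
go(tw(T0,(.070,-.080,.064)),T0[2])
go(tw(T0,(.070,.04,.064)),T0[2])
E
```

```text
7.9 [ 0.65379871 -0.04896298  0.12791699] [-0.07  0.39  0.07  1.25  0.    1.24] 0.050181759405992565
dp [-1.  1. 64.] roll 0.002 rows 1.0228206430553934 0.008511368990119618
dp [119.   1.  64.] roll 0.002 rows 2.1645075234737345 0.008511368990119618
```

Emit:
{"method": "arm_command", "body": {"targets": [{"dp": [0, 1, 40], "roll": 0, "jaw": 50}, {"dp": [0, 1, 60], "roll": 0, "jaw": 50}, {"dp": [0, 1, 64], "roll": 0, "jaw": 50}, {"dp": [0, 1, 64], "roll": 0, "jaw": 50}]}}

```text
clock: 8.4
ee_pos: [0.6548, -0.0488, 0.064]
orientation: [1.92, 2.485, 0.002]
ft_force: [0.8, -0.3, -0.4]
width: 0.0502
```

```bash
python3 - <<'E'
from h import *
im=r.camera("scene")[:,:,::-1]; cv2.imwrite("pics/scene5.png",cv2.resize(im[150:270,220:380],None,fx=5,fy=5,interpolation=cv2.INTER_CUBIC))
E
```

```text
(no output)
```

View pics/scene5.png

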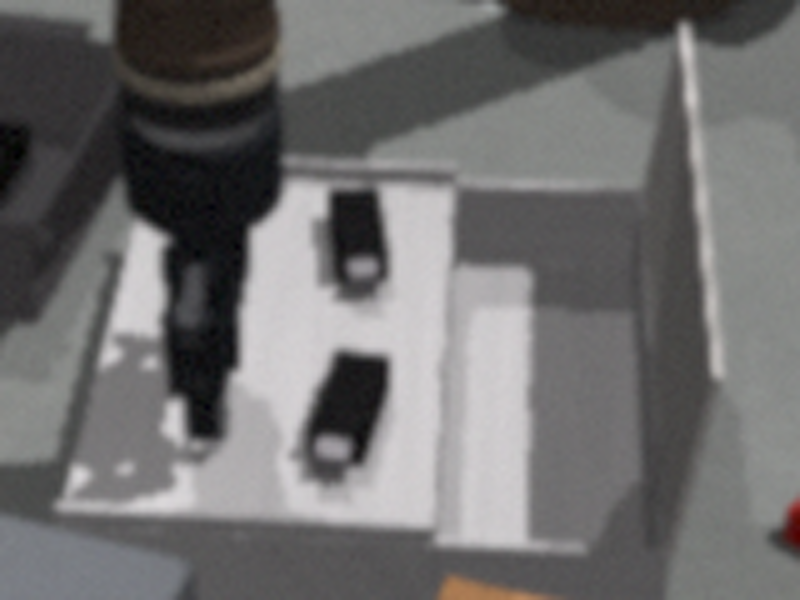

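Emit:
{"method": "arm_command", "body": {"targets": [{"dp": [15, 0, 0], "roll": 0, "jaw": 50}, {"dp": [28, 0, 0], "roll": 0, "jaw": 50}, {"dp": [38, 0, 0], "roll": 0, "jaw": 50}, {"dp": [47, 0, 0], "roll": 0, "jaw": 50}, {"dp": [56, 0, 0], "roll": 0, "jaw": 50}, {"dp": [65, 0, 0], "roll": 0, "jaw": 50}, {"dp": [73, 0, 0], "roll": 0, "jaw": 50}, {"dp": [80, 0, 0], "roll": 0, "jaw": 50}]}}

```text
clock: 9.45
ee_pos: [0.635, 0.029, 0.0646]
orientation: [1.92, 2.483, 0.003]
ft_force: [0.2, -2.9, 2.0]
width: 0.0501
```

```bash
python3 - <<'E'
from h import *
im=r.camera("scene")[:,:,::-1]; cv2.imwrite("pics/scene6.png",cv2.resize(im[150:270,220:380],None,fx=5,fy=5,interpolation=cv2.INTER_CUBIC))
E
```

```text
(no output)
```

View pics/scene6.png

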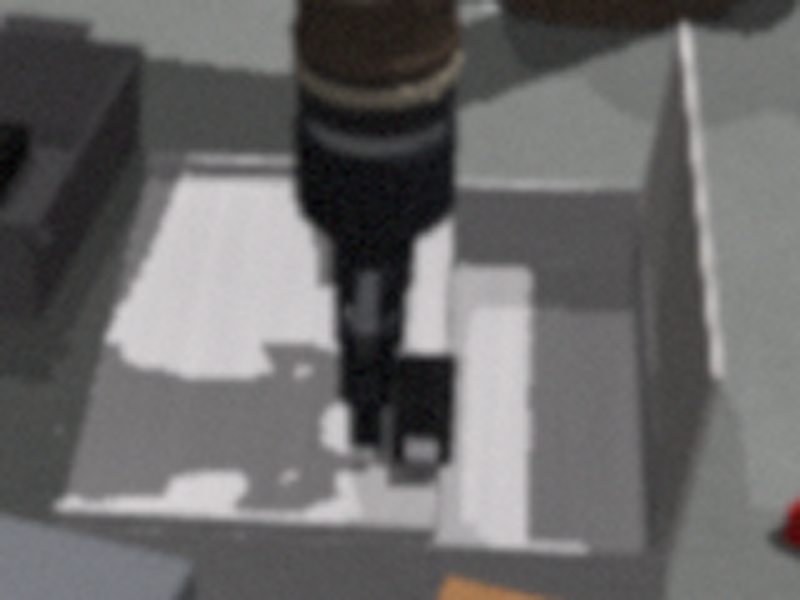

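Emit:
{"method": "arm_command", "body": {"targets": [{"dp": [7, 0, 0], "roll": 0, "jaw": 50}, {"dp": [14, 0, 0], "roll": 0, "jaw": 50}, {"dp": [21, 0, 0], "roll": 0, "jaw": 50}, {"dp": [28, 0, 0], "roll": 0, "jaw": 50}, {"dp": [35, 0, 0], "roll": 0, "jaw": 50}, {"dp": [40, 0, 0], "roll": 0, "jaw": 50}, {"dp": [40, 0, 0], "roll": 0, "jaw": 50}]}}

```text
clock: 10.38
ee_pos: [0.6246, 0.0689, 0.0646]
orientation: [1.919, 2.485, 0.004]
ft_force: [-0.5, -0.5, 0.7]
width: 0.0497
```

```bash
python3 - <<'E'
from h import *
im=r.camera("scene")[:,:,::-1]; cv2.imwrite("pics/scene7.png",cv2.resize(im[150:270,220:380],None,fx=5,fy=5,interpolation=cv2.INTER_CUBIC))
go(tw(T0,(.070,.03,.13)),T0[2])
go(tw(T0,(-.078,-.085,.13)),T0[2])
go(tw(T0,(-.078,-.085,.064)),T0[2])
E
```

```text
dp [-12.  -0. -65.] roll 0.003 rows 1.0630291811291228 0.018042137231770266
dp [-126. -149.  -66.] roll 0.003 rows 3.294564299332885 0.018042137231770266
dp [-126. -149.    0.] roll 0.003 rows 3.124210522907706 0.018042137231770266
```

View pics/scene7.png

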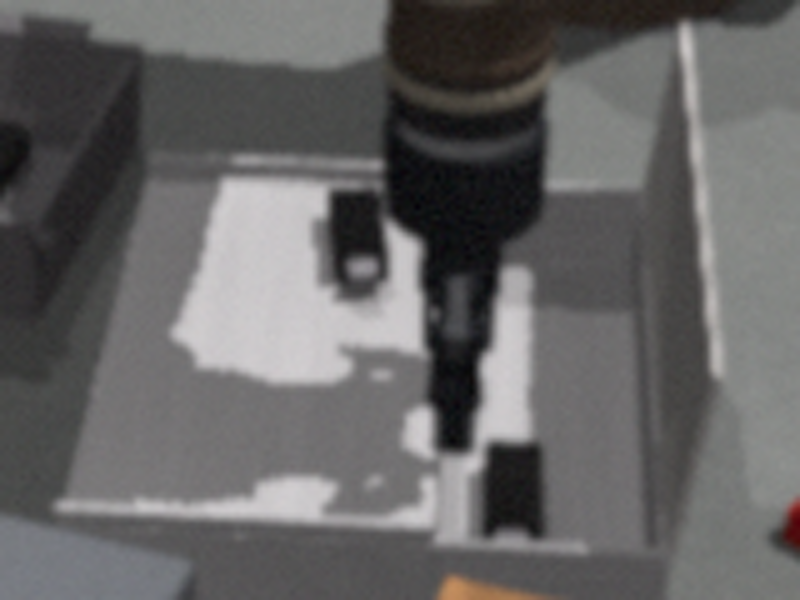

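Emit:
{"method": "arm_command", "body": {"targets": [{"dp": [0, 0, -40], "roll": 0, "jaw": 50}, {"dp": [-10, 0, -66], "roll": 0, "jaw": 50}, {"dp": [-126, -149, -66], "roll": 0, "jaw": 50}, {"dp": [-126, -149, -66], "roll": 0, "jaw": 50}, {"dp": [-126, -149, -66], "roll": 0, "jaw": 50}, {"dp": [-126, -149, -66], "roll": 0, "jaw": 50}, {"dp": [-126, -149, -30], "roll": 0, "jaw": 50}, {"dp": [-126, -149, -6], "roll": 0, "jaw": 50}, {"dp": [-126, -149, 0], "roll": 0, "jaw": 50}, {"dp": [-126, -149, 0], "roll": 0, "jaw": 50}]}}

```text
clock: 11.68
ee_pos: [0.5128, -0.0906, 0.0644]
orientation: [1.919, 2.485, 0.004]
ft_force: [-0.3, -0.4, 0.6]
width: 0.0503
```

Emit:
{"method": "arm_command", "body": {"targets": [{"dp": [15, 0, 0], "roll": 0, "jaw": 50}, {"dp": [28, 0, 0], "roll": 0, "jaw": 50}, {"dp": [38, 0, 0], "roll": 0, "jaw": 50}, {"dp": [47, 0, 0], "roll": 0, "jaw": 50}, {"dp": [56, 0, 0], "roll": 0, "jaw": 50}, {"dp": [65, 0, 0], "roll": 0, "jaw": 50}, {"dp": [74, 0, 0], "roll": 0, "jaw": 50}, {"dp": [82, 0, 0], "roll": 0, "jaw": 50}]}}

```text
clock: 12.68
ee_pos: [0.4919, -0.0108, 0.0644]
orientation: [1.919, 2.485, 0.004]
ft_force: [1.2, -1.4, 1.2]
width: 0.0502
```

```bash
python3 - <<'E'
from h import *
im=r.camera("scene")[:,:,::-1]; cv2.imwrite("pics/scene8.png",cv2.resize(im[150:270,220:380],None,fx=5,fy=5,interpolation=cv2.INTER_CUBIC))
go(tw(T0,(-.078,.04,.064)),T0[2])
E
```

```text
dp [41.  0.  0.] roll 0.005 rows 0.6565519985963522 0.024076689220707867
```

View pics/scene8.png

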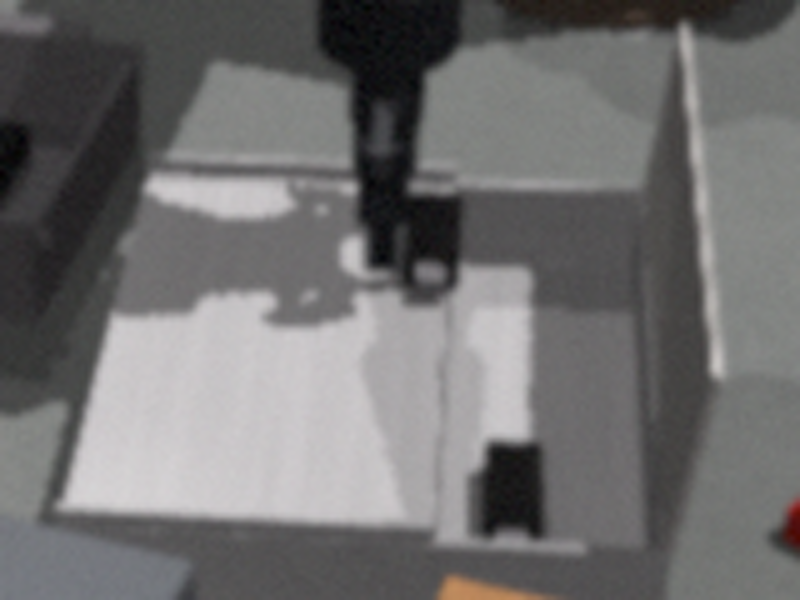

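Emit:
{"method": "arm_command", "body": {"targets": [{"dp": [7, 0, 0], "roll": 0, "jaw": 50}, {"dp": [14, 0, 0], "roll": 0, "jaw": 50}, {"dp": [21, 0, 0], "roll": 0, "jaw": 50}, {"dp": [28, 0, 0], "roll": 0, "jaw": 50}, {"dp": [35, 0, 0], "roll": 0, "jaw": 50}, {"dp": [41, 0, 0], "roll": 0, "jaw": 50}, {"dp": [41, 0, 0], "roll": 0, "jaw": 50}, {"dp": [20, 0, -40], "roll": 0, "jaw": 30}, {"dp": [10, 0, -100], "roll": 0, "jaw": 0}, {"dp": [10, 0, -150], "roll": 0, "jaw": 0}]}}

```text
clock: 13.98
ee_pos: [0.4888, -0.0014, 0.2164]
orientation: [1.92, 2.485, 0.005]
ft_force: [1.2, 0.7, 0.7]
width: 0.0003
```

```bash
python3 - <<'E'
from h import *
im=r.camera("scene")[:,:,::-1]; cv2.imwrite("pics/scene9.png",cv2.resize(im[130:280,210:390],None,fx=4,fy=4,interpolation=cv2.INTER_CUBIC))
im=r.camera("top")[:,:,::-1]
cv2.imwrite("pics/top9z.png",cv2.resize(im[100:320,70:370],None,fx=2.66,fy=2.66,interpolation=cv2.INTER_CUBIC))
go(tw(T0,(0,.23,.24)),T0[2])
E
```

```text
dp [222.  77. -19.] roll 0.004 rows 3.7727137600839633 0.020025337781525137
```

View pics/scene9.png

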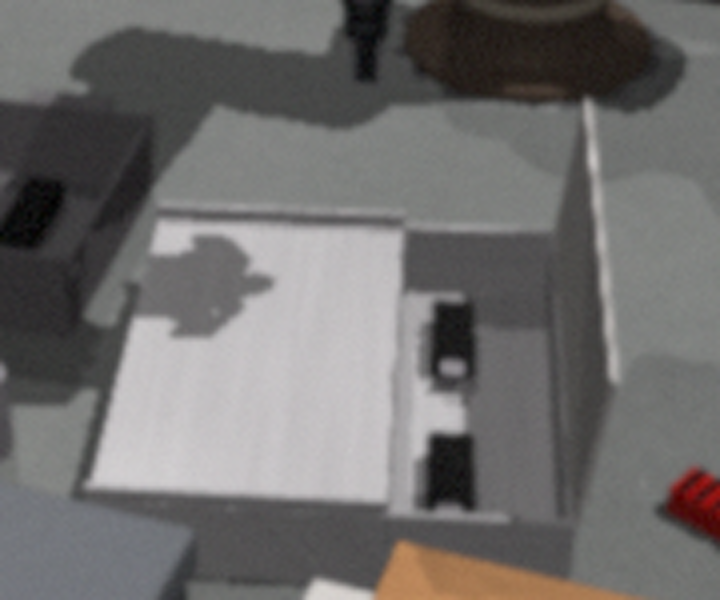

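View pics/top9z.png

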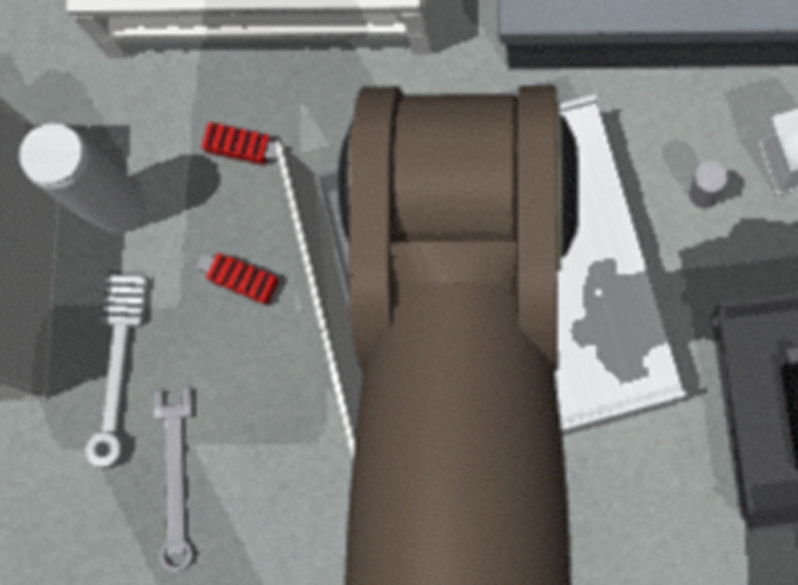

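Emit:
{"method": "arm_command", "body": {"targets": [{"dp": [10, 0, -22], "roll": 0, "jaw": 0}, {"dp": [222, 77, -22], "roll": 0, "jaw": 0}, {"dp": [222, 77, -22], "roll": 0, "jaw": 0}, {"dp": [222, 77, -22], "roll": 0, "jaw": 0}, {"dp": [222, 77, -22], "roll": 0, "jaw": 0}, {"dp": [222, 77, -22], "roll": 0, "jaw": 0}, {"dp": [222, 77, 20], "roll": 0, "jaw": 0}, {"dp": [222, 77, 55], "roll": 0, "jaw": 0}, {"dp": [222, 77, 76], "roll": 0, "jaw": 0}, {"dp": [222, 77, 76], "roll": 0, "jaw": 0}]}}

```text
clock: 15.32
ee_pos: [0.5093, 0.2317, 0.1428]
orientation: [1.917, 2.48, 0.008]
ft_force: [0.1, 0.4, -0.1]
width: 0.0
```

```bash
python3 - <<'E'
from h import *
im=r.camera("scene")[:,:,::-1]; cv2.imwrite("pics/scene10.png",cv2.resize(im[100:280,210:420],None,fx=3.3,fy=3.3,interpolation=cv2.INTER_CUBIC))
for y,z in [(.1585,.146),(.127,.142),(.098,.1255),(.077,.099),(.070,.079),(.0685,.066)]: go(tw(T0,(0,y,z)),T0[2])
E
```

```text
dp [-70.  -0.  -2.] roll 0.003 rows 1.1267358168956092 0.01400728810240327
dp [-102.   -0.    3.] roll 0.003 rows 1.6308643118751618 0.01400728810240327
dp [-131.   -1.   19.] roll 0.003 rows 2.1160470746666262 0.01400728810240327
dp [-152.   -1.   46.] roll 0.003 rows 2.536459826705985 0.01400728810240327
dp [-159.   -1.   66.] roll 0.003 rows 2.7490797755871506 0.01400728810240327
dp [-160.   -1.   79.] roll 0.003 rows 2.8562789749665307 0.01400728810240327
```

View pics/scene10.png

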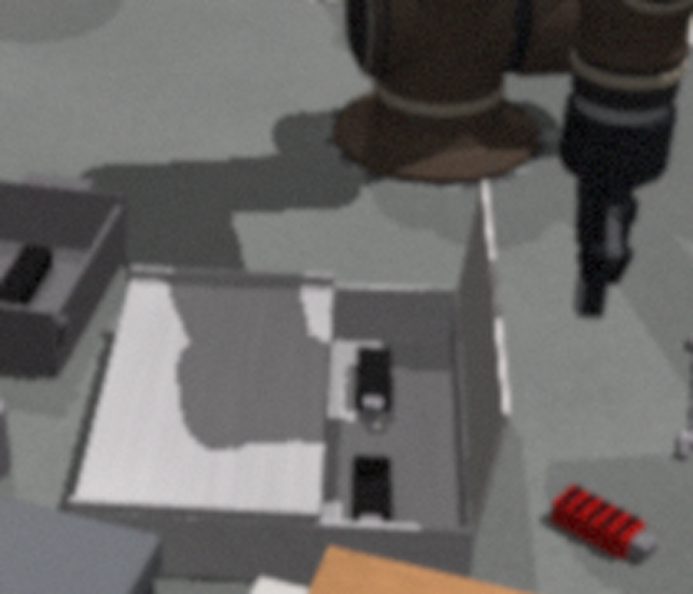

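Emit:
{"method": "arm_command", "body": {"targets": [{"dp": [-20, 0, 0], "roll": 0, "jaw": 0}, {"dp": [-35, 0, 0], "roll": 0, "jaw": 0}, {"dp": [-46, 0, 0], "roll": 0, "jaw": 0}, {"dp": [-55, 0, 0], "roll": 0, "jaw": 0}, {"dp": [-64, 0, -1], "roll": 0, "jaw": 0}, {"dp": [-73, 0, -2], "roll": 0, "jaw": 0}, {"dp": [-82, 0, -1], "roll": 0, "jaw": 0}, {"dp": [-92, 0, 0], "roll": 0, "jaw": 0}, {"dp": [-102, 0, 3], "roll": 0, "jaw": 0}]}}

```text
clock: 16.5
ee_pos: [0.5361, 0.1329, 0.1416]
orientation: [1.916, 2.479, 0.011]
ft_force: [1.2, 0.6, 1.0]
width: 0.0
```

```bash
python3 - <<'E'
from h import *
im=r.camera("scene")[:,:,::-1]; cv2.imwrite("pics/scene11.png",cv2.resize(im[100:280,210:420],None,fx=3.3,fy=3.3,interpolation=cv2.INTER_CUBIC))
for y,z in [(.098,.1255),(.077,.099),(.070,.079),(.0685,.066)]: go(tw(T0,(0,y,z)),T0[2])
E
```

```text
dp [-27.  -1.  16.] roll 0.002 rows 0.5013594086212791 0.00943160653515398
dp [-48.  -1.  42.] roll 0.002 rows 1.0235313046693704 0.00943160653515398
dp [-55.  -1.  62.] roll 0.002 rows 1.3289262399724553 0.00943160653515398
dp [-56.  -1.  75.] roll 0.002 rows 1.505120710802779 0.00943160653515398
```

View pics/scene11.png

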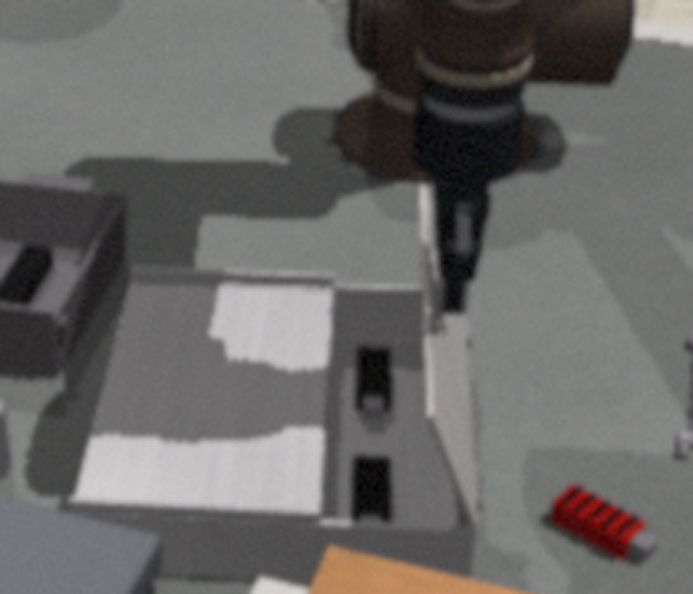

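Lid is past upright and following. Continue along the arc.

Emit:
{"method": "arm_command", "body": {"targets": [{"dp": [-10, 0, 5], "roll": 0, "jaw": 0}, {"dp": [-19, 0, 10], "roll": 0, "jaw": 0}, {"dp": [-27, 0, 16], "roll": 0, "jaw": 0}, {"dp": [-35, 0, 24], "roll": 0, "jaw": 0}, {"dp": [-42, 0, 33], "roll": 0, "jaw": 0}, {"dp": [-48, 0, 42], "roll": 0, "jaw": 0}, {"dp": [-52, 0, 51], "roll": 0, "jaw": 0}, {"dp": [-55, 0, 60], "roll": 0, "jaw": 0}, {"dp": [-56, 0, 67], "roll": 0, "jaw": 0}]}}

```text
clock: 17.68
ee_pos: [0.5508, 0.0774, 0.0735]
orientation: [1.917, 2.478, 0.009]
ft_force: [-0.1, -0.6, 1.2]
width: -0.0001
```

```bash
python3 - <<'E'
from h import *
print(r.get_state()['ft_force'])
im=r.camera("scene")[:,:,::-1]; cv2.imwrite("pics/scene12.png",cv2.resize(im[100:280,210:420],None,fx=3.3,fy=3.3,interpolation=cv2.INTER_CUBIC))
go(tw(T0,(0,.0685,.066)),T0[2])
E
```

```text
[-0.13729284 -0.59115551  1.16513036]
dp [-0. -1.  7.] roll 0.002 rows 0.10747312451725191 0.009430015560520897
```

View pics/scene12.png

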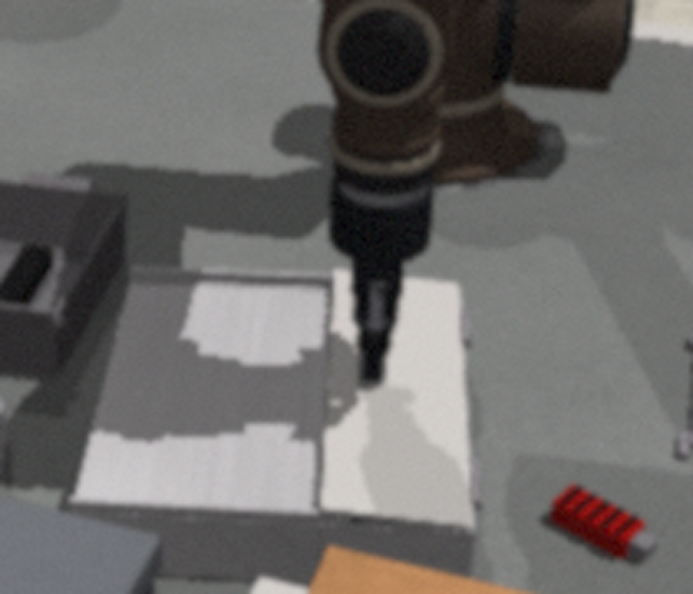

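Emit:
{"method": "arm_command", "body": {"targets": [{"dp": [0, 0, 3], "roll": 0, "jaw": 0}, {"dp": [0, 0, 5], "roll": 0, "jaw": 0}, {"dp": [0, 0, 7], "roll": 0, "jaw": 0}, {"dp": [0, 0, 8], "roll": 0, "jaw": 0}, {"dp": [0, 0, 9], "roll": 0, "jaw": 0}]}}

```text
clock: 18.35
ee_pos: [0.5507, 0.0774, 0.0659]
orientation: [1.917, 2.478, 0.01]
ft_force: [-7.8, -0.7, 20.2]
width: 0.0
```

Emit:
{"method": "arm_command", "body": {"targets": [{"dp": [0, 0, -20], "roll": 0, "jaw": 0}, {"dp": [0, 0, -70], "roll": 0, "jaw": 0}, {"dp": [-40, 0, -130], "roll": 0, "jaw": 0}, {"dp": [-100, -60, -190], "roll": 0, "jaw": 0}, {"dp": [-200, -100, -200], "roll": 0, "jaw": 0}, {"dp": [-250, -120, -200], "roll": 0, "jaw": 0}, {"dp": [-300, -150, -200], "roll": 0, "jaw": 0}, {"dp": [-300, -150, -200], "roll": 0, "jaw": 0}, {"dp": [-300, -150, -200], "roll": 0, "jaw": 0}]}}

```text
clock: 19.48
ee_pos: [0.4777, -0.2537, 0.2656]
orientation: [1.922, 2.473, 0.009]
ft_force: [-0.2, 0.2, 0.3]
width: -0.0003
```

```bash
python3 - <<'E'
from h import *
print(r.get_state()['ee_pos'],r.get_state()['ft_force'])
im=r.camera("scene")[:,:,::-1]; cv2.imwrite("pics/scene13.png",cv2.resize(im[110:300,120:400],None,fx=2.8,fy=2.8,interpolation=cv2.INTER_CUBIC))
im=r.camera("top")[:,:,::-1]; cv2.imwrite("pics/top13.png",cv2.resize(im[100:320,70:370],None,fx=2.66,fy=2.66,interpolation=cv2.INTER_CUBIC))
for x in(-.155,.155):
  for y in(.035,.1425): print(x,y,((px("top",tw(T0,(x,y,.066)))-[70,100])*2.66).round(0),((px("scene",tw(T0,(x,y,.066)))-[120,110])*2.8).round(0))
E
```

```text
[ 0.47772875 -0.25374538  0.265557  ] [-0.23743303  0.23099866  0.30620354]
-0.155 0.035 [499. 446.] [536. 204.]
-0.155 0.1425 [388. 476.] [641. 209.]
0.155 0.035 [420. 141.] [521. 407.]
0.155 0.1425 [313. 168.] [651. 415.]
```

View pics/scene13.png

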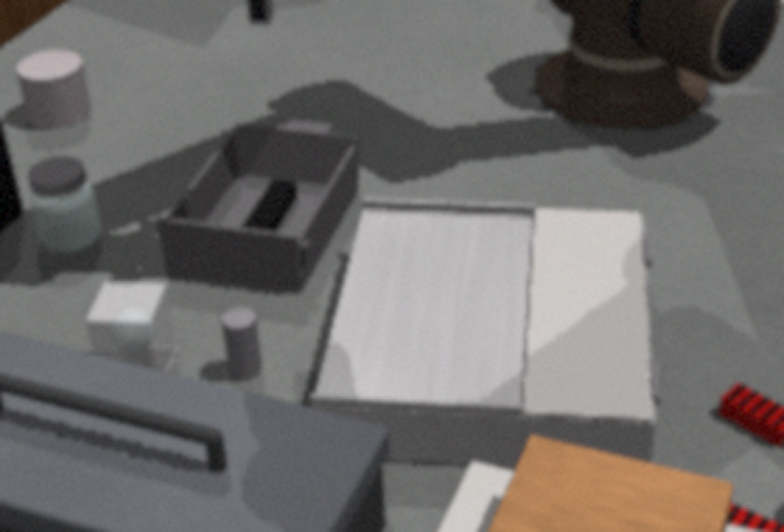

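View pics/top13.png

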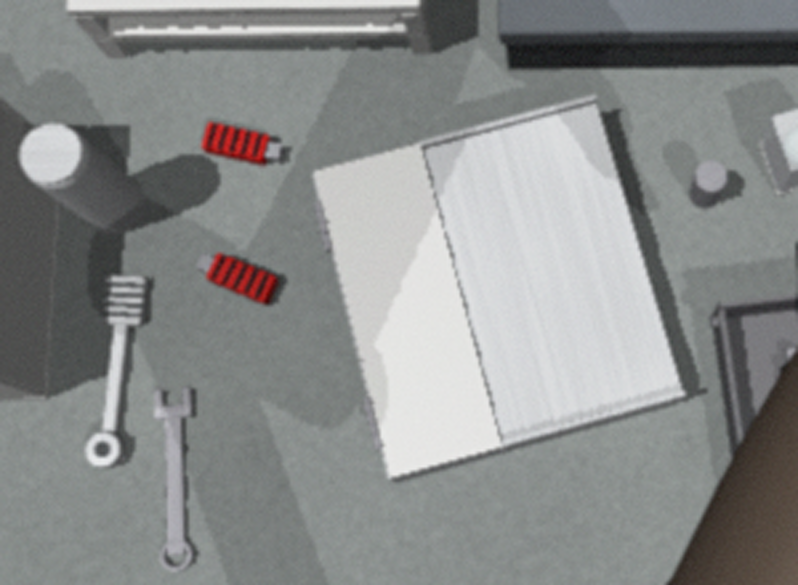

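The lid is shut: its corners match the projected shut position. The long peg lies in the bin, and the other things are where they were.

```bash
python3 -c "
from bench import r
print(r.job_done())"
```

```text
the job is handed in; nothing more can be done
None
```

I finished the job in the order asked and handed it in at about 19.6 s of the 72 s allowed.

- **Long footpeg:** I gripped it, carried it to the grey bin and set it down on the floor of the bin. The last scene picture shows it lying flat there.
- **Short footpegs:** I pushed each one along the deck into the trough with the open fingertips, without lifting it. A picture taken before closing the lid shows both lying flat and apart on the trough floor.
- **Lid:** I swung it down from its outer side and pressed it shut. The fingertip stopped at 66 mm, the height of the shut lid's top, with about 20 N on the last press. That is more than the 1–2 N the lid needs to move. In both final pictures the lid's corners match the shut position to within a few pixels of the enlarged pictures.

In the last pictures the bystanders and the red look-alikes are where they started, and the arm was clear of everything. No checks failed. The one disagreement was a single tray corner that I picked badly in the first picture, about 4 px off; I set the tray pose mainly from the other points.

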